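# Fetch one tray from the nested stack for the manuscript bench

## Robot

A 6-joint arm with a two-finger parallel gripper is mounted at the origin on the work surface. World frame = base frame: x ahead of the robot, y to its left, z up, the work surface at z = 0. Lengths are in m, angles in degrees, forces in N, time in s.
With the tool pointing down it reaches from about 0.3 to 0.875 m from the base axis. Payload 6.4 kg.
Tool frame: the origin (TCP) lies at the very end of the fingers, on their centre line; the grasp point (between the pads) lies 19 mm behind it (robot.hold_point_z is the z of the grasp point in the tool frame, in m); z points along the fingers, y is the line along which they close (so a half turn about z gives the same grasp; the last joint's range is limited). The gripper opens to 88 mm and grips with 3 to 60 N. Pads are 18 mm wide; open, the fingers measure 123 mm over their backs; the gripper's body (75 mm by 187 mm) begins 45 mm behind the grasp point.
Start: joints at [-87.909, 10.359, 92.074, -0, 77.567, -11.82], TCP at [0.138, -0.558, 0.239] pointing down, gripper open.
Joint ranges: [-171.53, 171.53], [-51.25, 118.39], [17.06, 147.69], [-65.23, 245.23], [0, 150.52], [-178.68, 178.68]. Speed limits (degrees/s): [147.25, 147.25, 172.46, 180, 180, 180].

## Interface

Orientations are given as [roll, pitch, yaw] about the fixed x, y, z axes, in that order (R = Rz(yaw) Ry(pitch) Rx(roll)).
In Python, from station import robot, capture, calibration gives the robot as it stands. The module is installed in compiled form; this text tells all that it offers.
- The arm moves only by the shell command python3 -m jog 'ROWS' [FORCE]. ROWS is JSON, a list that holds one entry, the list of rows, each a list of 7 numbers: the gripper command: -1 is shut, 1 is fully open, values between are in proportion, then the shift along the tool's x, y, z in m, then the turn, a rotation vector about the tool's x, y, z in rad. A call has 1 to 12 rows; each row shifts and turns the commanded pose from where the row before left it, along the tool's axes as they then stand; what a row does not reach is not made up. A row lasts 1/8 s, in which the tool goes at most 62.5 mm and 10.7 degrees, less where a joint would pass 70% of its speed; a pose out of reach is approached as far as the arm can. A call with a gripper value outside its range is refused whole. The fingers move at their own pace and stop on an object; FORCE is the grip in N (left out, the last holds). Time passes only in rows, so rows that do not move let the fingers close. It gives the time, the measured TCP pose, the force, the opening and the grip force at its end, in the units of the state.
- robot.sense(): the state, without advancing time (a new reading comes with each control period).
- capture(name): name is "scene" or "top" or "wrist"; returns (picture, depth): 400x640x3 uint8, red, green, blue; 400x640 float32, m along the optical axis (not along the pixel's ray), 0 where there is no reading.
- calibration(name): a dict with "camera_matrix" (3x3 intrinsics, pixels), "eye" and "rotation" of the camera in the world. Camera axes: x right, y down, z forward; pixel columns grow to the right and rows downward; lengths in m; the calibration is good to about 2 mm. A picture is of the moment at which its call begins: read the wrist's pose just before it. calibration takes no time and is no camera call; for the wrist camera it gives the pose at the moment of the call.
- robot.job_done(): hands the job in; it is judged then, once.
The state is a dict: "t": time; "qpos": joint angles; "joint_vel": joint speeds; "effort": joint torques, N m; "tool_pos": TCP position; "eef_rot": TCP orientation; "ft_force": force on the tool from outside, world axes, zero at the start; "moment": the same for the moment, N m; "grip_width": finger opening in m; "grip_force": force on a finger pad.
Only numpy, scipy, OpenCV 4.12 (cv2) and the standard library are available. Lean on these libraries where they do the work, as an engineer would, in place of code of your own. Each camera call takes 0.05 s, during which the arm holds its last target. There are 200 camera calls.

## Task

The conservator needs one empty tray for loose fragments. Take only the top tray off the nested stack of three oblong steel trays, without dragging the next one up with it and leaving the other two standing nested where they are. Set it down gently, upright and roughly in the middle of the grey felt pad, with its long side along the pad's long side, and let go.

Things in the scene. Friction and masses are not known exactly. Their poses are not given: they have to be found in the camera images.
- tray_top: Top one of three identical nested open oblong steel trays. 110 mm long (x), 56 mm wide (y), 60 mm tall (z up), walls 2.5 mm, 110 to 220 g. Its upper 32 mm (collar, upright walls, 110 x 56 mm outside) is wider than its lower 28 mm (foot, 101 x 47 mm); only the collar shows. Origin: centre of its underside, in the stack 64 mm above the bench; rim 60 mm above the origin.
- tray_mid: The next oblong tray, same shape and size, right under the top one; origin (centre of underside) 32 mm above the bench. The foot of the tray above sits 28 mm deep in its collar with 2 mm play each side, the step resting on its rim (92 mm above the bench), the outsides flush: fingers more than 32 mm below the top rim grip this tray too. It sits likewise in the lowest tray, loose on the bench.
- pad: A flat grey felt pad fixed on the white bench, 150 mm long (its x axis), 96 mm wide (y) and 5 mm thick. Origin: centre of its underside, at bench height; its top is 5 mm above.

How it is judged (in metres and radians):
On the way:
1. the top tray is lifted clear of the stack while the next tray stays nested (z of tray_top in the frame of tray_mid above 0.062 m and distance of tray_mid from where it was at the start of the episode below 0.02 m), for 0.1 s.
At the end, for the whole second after the job is handed in: The top tray stands upright (within about 6 degrees), released and at rest, flat on the pad, its centre within 20 mm of the pad's centre and its long side within 12 degrees of the pad's long side (either way round); the next tray is still upright, nested in the stack, within 20 mm of where it was (horizontal distance between tray_top and pad below 0.02 m and z of tray_top in the frame of pad between 0 and 0.01 m and angle between each of tray_top, tray_mid's own z axis and vertical below 0.1 rad and angle between the x axis of tray_top and the x axis of pad, either way round below 0.21 rad and linear speed of each of tray_top, tray_mid below 0.02 m/s and contact force between tray_top and the fingers below 0.1 N and distance of tray_mid from where it was at the start of the episode below 0.02 m); the robot touches nothing.
It fails at once if the next tray is dragged up by more than 12 mm (height (world z) of tray_mid above 0.044 m).
It fails at once if the top tray is dropped: let go more than 30 mm above the pad (contact force between tray_top and the fingers below 0.05 N and height (world z) of tray_top above 0.035 m and (z of tray_top in the frame of tray_mid above 0.062 m or horizontal distance between tray_top and tray_mid above 0.05 m)).
It also fails if it takes over 40 s, if anything falls off the work surface, if the arm or the gripper's body presses on something with over 40 N, if the wrist force passes 120 N, or if a joint passes its speed limit or range.

## Working session

There is one attempt and no reset: what is moved stays moved. The work goes in short steps, Python scripts to look and compute and a shell command to move; the robot and the scene stay as the last step left them, time stands still between calls to the robot, and variables do not carry over. Pictures are saved under pics/ and viewed, at most 10 in all, crops included, and the job is handed in when it is done.

```bash
mkdir -p pics
python3 - <<'E'
from station import robot,capture,calibration
import cv2,numpy as np
s=robot.sense();print(s['t'],s['tool_pos'],s['eef_rot'],s['grip_width'],robot.hold_point_z)
for n in("top","scene"):
    p,d=capture(n);c=calibration(n);np.savez(n,p=p,d=d,K=c['camera_matrix'],e=c['eye'],R=c['rotation'])
    cv2.imwrite(f'pics/{n}.png',p[:,:,::-1]);print(c)
E
```

```text
0.0 [ 0.13825564 -0.5575842   0.2378318 ] [-1.79902861e+02 -2.38261624e-02  1.39113311e+01] 0.08813891569522019 -0.0187
{'camera_matrix': array([[453.93298652,   0.        , 320.02496441],
       [  0.        , 453.93298652, 193.98451408],
       [  0.        ,   0.        ,   1.        ]]), 'eye': array([ 0.43083528, -0.02886566,  1.05398415]), 'rotation': array([-174.52436453,    0.98857359,  -90.57173112])}
{'camera_matrix': array([[429.77214708,   0.        , 319.93886825],
       [  0.        , 429.77214708, 194.03061583],
       [  0.        ,   0.        ,   1.        ]]), 'eye': array([0.94399233, 0.54336961, 0.88162952]), 'rotation': array([-1.39486136e+02, -1.01830109e-01,  1.44937304e+02])}
```

View pics/top.png

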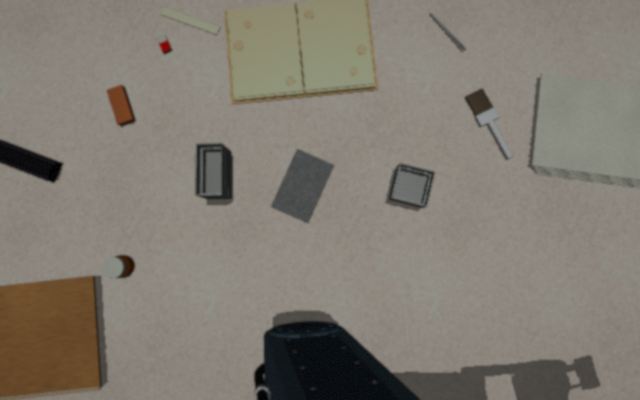

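View pics/scene.png

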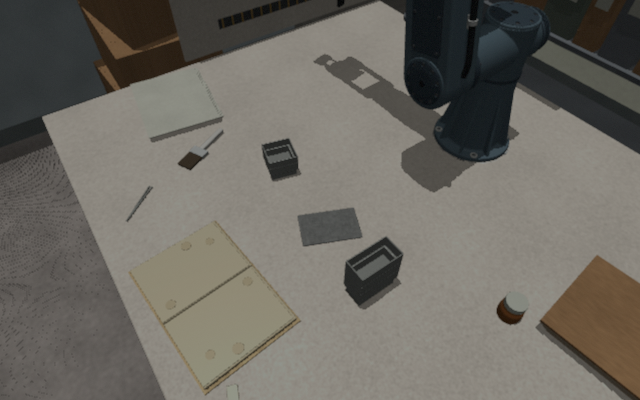

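The top view shows the stack at about (212,171), the pad at (303,186), and an unrelated square box at (411,186). Next I measure both using the depth.

```bash
cat > geo.py <<'E'
import numpy as np,cv2
from scipy.spatial.transform import Rotation as Ro
def cloud(d,K,e,R):
    v,u=np.mgrid[:400,:640]
    P=np.stack([(u-K[0,2])/K[0,0]*d,(v-K[1,2])/K[1,1]*d,d],-1)
    return P@Ro.from_euler('xyz',R,degrees=True).as_matrix().T+e
E
python3 - <<'E'
from geo import *
for n,box in(("top",(185,240,135,205)),("scene",(335,410,230,305))):
    z=np.load(n+'.npz');W=cloud(z['d'],z['K'],z['e'],z['R'])
    u0,u1,v0,v1=box;B=W[v0:v1,u0:u1].reshape(-1,3)
    print(n,'bench z',np.median(W[...,2][z['d']>0]),'max',B[:,2].max())
    m=B[(B[:,2]>.115)&(B[:,2]<.132)]
    print(len(m),m[:,2].mean(),cv2.minAreaRect(m[:,:2].astype('f4')))
    print('inner floor', np.histogram(B[:,2],bins=np.arange(0,.135,.01))[0])
for n,box in(("top",(262,342,142,230)),("scene",(290,370,200,252))):
    z=np.load(n+'.npz');W=cloud(z['d'],z['K'],z['e'],z['R'])
    u0,u1,v0,v1=box;p=z['p'][v0:v1,u0:u1].mean(2);m=(p<125).astype('u1')
    k,l,st,_=cv2.connectedComponentsWithStats(m);m=l==1+st[1:,4].argmax()
    B=W[v0:v1,u0:u1][m];print(n,'pad',m.sum(),B.mean(0),cv2.minAreaRect(B[:,:2].astype('f4')))
E
```

```text
top bench z 0.0005094308781675716 max 1.0539841499327218
302 0.12193102724211667 ((0.5770005583763123, 0.21721844375133514), (0.0571444146335125, 0.11084919422864914), 89.90965270996094)
inner floor [895   0   2  62  57  56 688 130 151 286 149 165 223]
scene bench z 9.613751981785157e-05 max 0.8816295177912404
392 0.1212326552985637 ((0.5789593458175659, 0.21862667798995972), (0.11145061254501343, 0.05729161202907562), 0.7541483640670776)
inner floor [1713   49   18  107  121  118  480  216  222  343  251  274  261]
top pad 2844 [0.5511609  0.0292681  0.00856923] ((0.5378178954124451, 0.0074674636125564575), (0.15510530769824982, 0.16432850062847137), 65.4122314453125)
scene pad 1990 [0.5559252  0.03202916 0.0063243 ] ((0.6986503601074219, 0.2800692319869995), (0.7017953991889954, 0.15988144278526306), 59.85602951049805)
```

Run:
```python
from geo import *
for n,box in(("top",(262,342,142,230)),("scene",(290,370,200,252))):
    z=np.load(n+'.npz');W=cloud(z['d'],z['K'],z['e'],z['R'])
    u0,u1,v0,v1=box;p=z['p'][v0:v1,u0:u1].mean(2);m=(p<(125))
    m=cv2.morphologyEx(m.astype('u1'),cv2.MORPH_OPEN,np.ones((7,7)))
    k,l,st,_=cv2.connectedComponentsWithStats(m);m=(l==1+st[1:,4].argmax())
    B=W[v0:v1,u0:u1];m&=(abs(B[...,2])<.02);B=B[m];print(n,'pad',m.sum(),np.median(B,0),cv2.minAreaRect(B[:,:2].astype('f4')))
```

```text
top pad 2809 [0.5510776  0.02966316 0.00472077] ((0.5527247190475464, 0.029429763555526733), (0.10240888595581055, 0.15532615780830383), 65.59720611572266)
scene pad 1969 [0.55509777 0.031427   0.00480274] ((0.5514100790023804, 0.027311868965625763), (0.10662255436182022, 0.15545454621315002), 65.41822814941406)
```

```bash
python3 -m jog '[[[1,0,0,0,0,0,0.119],[1,0,0,0,0,0,0.119],[1,0.022,-0.0385,0,0,0,0],[1,0.022,-0.0385,0,0,0,0],[1,0.022,-0.0385,0,0,0,0],[1,0.022,-0.0385,0,0,0,0],[1,0.022,-0.0385,0,0,0,0],[1,0.022,-0.0385,0,0,0,0],[1,0.022,-0.0385,0,0,0,0],[1,0.022,-0.0385,0,0,0,0],[1,0.022,-0.0385,0,0,0,0],[1,0.022,-0.0385,0,0,0,0]]]' 20
python3 -m jog '[[[1,0.022,-0.0385,0,0,0,0],[1,0.022,-0.0385,0,0,0,0],[1,0.022,-0.0385,0,0,0,0],[1,0.022,-0.0385,0,0,0,0],[1,0.022,-0.0385,0,0,0,0],[1,0.022,-0.0385,0,0,0,0],[1,0.022,-0.0385,0,0,0,0],[1,0.022,-0.0385,0,0,0,0],[1,0.022,-0.0385,0,0,0,0],[1,0.022,-0.0385,0,0,0,0],[1,0,0,0,0,0,0],[1,0,0,0,0,0,0]]]'
```

```text
t: 1.6
tool_pos: [0.3568, -0.1706, 0.2386]
eef_rot: [180.0, -0.0, 0.3]
ft_force: [-0.3, -0.7, -0.3]
grip_width: 0.0881
grip_force: 0.0
t: 3.1
tool_pos: [0.5739, 0.2136, 0.238]
eef_rot: [180.0, 0.1, 0.3]
ft_force: [-0.1, -0.3, -0.3]
grip_width: 0.088
grip_force: 0.0
```

```bash
python3 -m jog '[[[1,0.004,-0.004,0,0,0,0],[1,0,0,0,0,0,0],[1,0,0,0,0,0,0]]]'
python3 - <<'E'
from station import robot,capture,calibration
from geo import *
c=calibration('wrist');s=robot.sense();p,d=capture('wrist');cv2.imwrite('pics/w1.png',p[:,:,::-1])
print(s['tool_pos'],s['eef_rot'],c['eye'],c['rotation'])
W=cloud(d,c['camera_matrix'],c['eye'],c['rotation'])
m=W[(W[...,2]>.117)&(W[...,2]<.132)&(d>.05)&(np.hypot(W[...,0]-.578,W[...,1]-.218)<.09)]
print(len(m),m.mean(0),cv2.minAreaRect(m[:,:2].astype('f4')),m.min(0),m.max(0))
E
```

```text
t: 3.48
tool_pos: [0.5785, 0.2175, 0.2389]
eef_rot: [180.0, -0.0, 0.2]
ft_force: [0.5, 0.5, -0.0]
grip_width: 0.088
grip_force: 0.0
[0.57852848 0.21747801 0.23893778] [ 1.79998488e+02 -1.31125523e-02  2.36639306e-01] [0.64654909 0.21848459 0.38425838] [ 1.64535423e+02 -3.93371987e-03 -8.96889690e+01]
1715 [0.57509954 0.21884583 0.1224291 ] ((0.57607501745224, 0.21859319508075714), (0.11025398969650269, 0.055986132472753525), 0.4094303250312805) [0.52084698 0.19035508 0.11700445] [0.63131253 0.24694287 0.12547448]
```

View pics/w1.png

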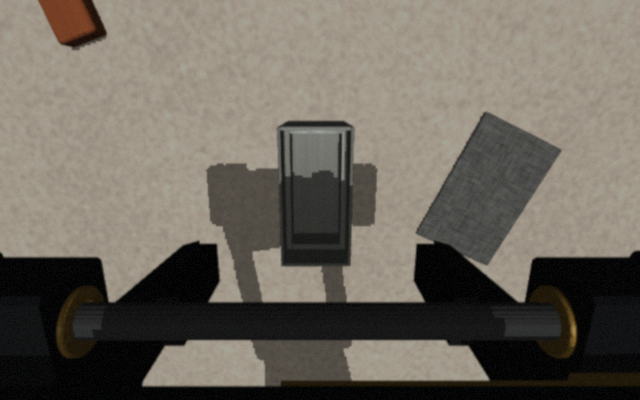

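The wrist view shows the stack at (316,195), centred between the fingers. The pad is at (488,190). I'll descend so the fingertips end about 26 mm below the rim.

```bash
python3 -m jog '[[[1,-0.002,-0.001,0.022,0,0,0.003],[1,0,0,0.022,0,0,0],[1,0,0,0.022,0,0,0],[1,0,0,0.022,0,0,0],[1,0,0,0.022,0,0,0],[1,0,0,0.022,0,0,0],[1,0,0,0.005,0,0,0],[1,0,0,0.004,0,0,0],[1,0,0,0,0,0,0]]]'
python3 -m jog '[[[0.35,0,0,0,0,0,0],[0.3,0,0,0,0,0,0],[0.25,0,0,0,0,0,0],[0.2,0,0,0,0,0,0],[0.15,0,0,0,0,0,0],[0,0,0,0,0,0,0],[-0.2,0,0,0,0,0,0],[-1,0,0,0,0,0,0],[-1,0,0,0,0,0,0],[-1,0,0,0,0,0,0]]]' 15
```

```text
t: 4.65
tool_pos: [0.577, 0.219, 0.0984]
eef_rot: [-180.0, -0.1, 0.1]
ft_force: [-0.5, -0.7, 1.0]
grip_width: 0.0878
grip_force: 0.0
t: 5.9
tool_pos: [0.5766, 0.219, 0.0979]
eef_rot: [-180.0, -0.0, 0.1]
ft_force: [0.0, -1.4, 4.3]
grip_width: 0.056
grip_force: 15.0
```

```bash
python3 -m jog '[[[-1,0,0,-0.002,0,0,0],[-1,0,0,-0.002,0,0,0],[-1,0,0,-0.002,0,0,0],[-1,0,0,-0.002,0,0,0],[-1,0,0,0,0,0,0]]]'
python3 - <<'E'
from station import robot,capture
import cv2
p,d=capture('scene');cv2.imwrite('pics/s2.png',cv2.resize(p[200:320,300:460,::-1],None,fx=5,fy=5,interpolation=cv2.INTER_CUBIC))
E
```

```text
t: 6.52
tool_pos: [0.5767, 0.219, 0.1059]
eef_rot: [-180.0, -0.0, 0.1]
ft_force: [0.5, 1.2, -1.7]
grip_width: 0.056
grip_force: 15.0
```

View pics/s2.png

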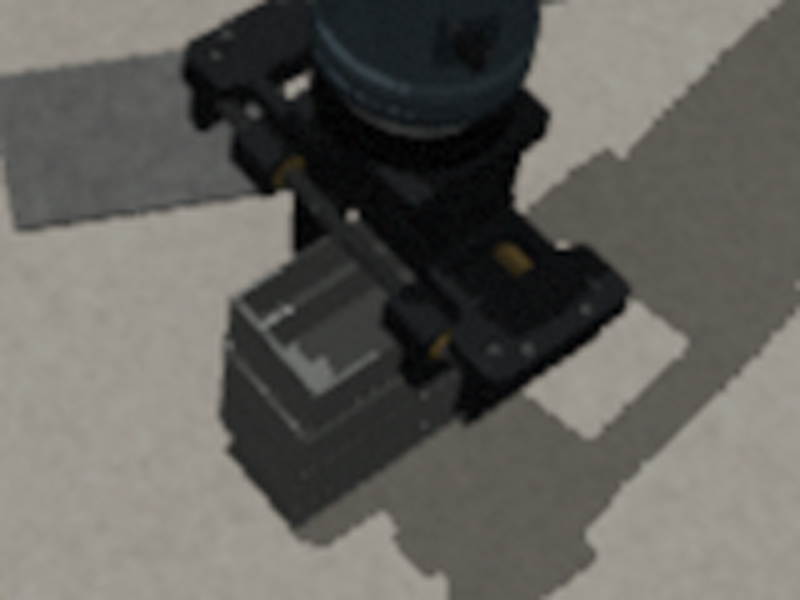

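The bright seam at about (270,395) looks like the middle tray's rim. I'll check its height with depth.

Run:
```python
from station import robot,capture,calibration
from geo import *
p,d=capture('scene');c=calibration('scene');W=cloud(d,c['camera_matrix'],c['eye'],c['rotation'])
for u in(352,358,362):
    print(u,[(v,int(p[v,u].mean()),*(W[v,u]*1000).round().astype(int)) for v in range(258,308)])
```

```text
352 [(258, 42, np.int64(615), np.int64(193), np.int64(122)), (259, 42, np.int64(616), np.int64(193), np.int64(119)), (260, 41, np.int64(616), np.int64(194), np.int64(116)), (261, 42, np.int64(616), np.int64(194), np.int64(112)), (262, 54, np.int64(615), np.int64(194), np.int64(108)), (263, 63, np.int64(614), np.int64(193), np.int64(102)), (264, 90, np.int64(616), np.int64(196), np.int64(103)), (265, 99, np.int64(618), np.int64(198), np.int64(104)), (266, 77, np.int64(631), np.int64(212), np.int64(132)), (267, 54, np.int64(634), np.int64(215), np.int64(135)), (268, 40, np.int64(633), np.int64(215), np.int64(129)), (269, 42, np.int64(633), np.int64(215), np.int64(127)), (270, 43, np.int64(632), np.int64(214), np.int64(120)), (271, 45, np.int64(634), np.int64(216), np.int64(120)), (272, 45, np.int64(634), np.int64(217), np.int64(117)), (273, 42, np.int64(632), np.int64(215), np.int64(109)), (274, 44, np.int64(633), np.int64(217), np.int64(108)), (275, 45, np.int64(633), np.int64(217), np.int64(105)), (276, 62, np.int64(633), np.int64(217), np.int64(101)), (277, 82, np.int64(632), np.int
[... 6515 characters left out ...]
, np.int64(626), np.int64(246), np.int64(56)), (296, 43, np.int64(625), np.int64(246), np.int64(51)), (297, 44, np.int64(625), np.int64(246), np.int64(46)), (298, 42, np.int64(625), np.int64(247), np.int64(43)), (299, 47, np.int64(623), np.int64(246), np.int64(35)), (300, 45, np.int64(622), np.int64(246), np.int64(29)), (301, 43, np.int64(619), np.int64(243), np.int64(15)), (302, 46, np.int64(618), np.int64(242), np.int64(9)), (303, 66, np.int64(617), np.int64(242), np.int64(3)), (304, 81, np.int64(618), np.int64(244), np.int64(2)), (305, 86, np.int64(620), np.int64(246), np.int64(3)), (306, 87, np.int64(621), np.int64(247), np.int64(0)), (307, 89, np.int64(622), np.int64(249), np.int64(0))]
```

The middle tray's rim is still at 92 mm and the top tray's rim at 132 mm, so they have separated cleanly. I'll keep lifting.

```bash
python3 -m jog '[[[-1,0,0,-0.005,0,0,0],[-1,0,0,-0.005,0,0,0],[-1,0,0,-0.005,0,0,0],[-1,0,0,-0.005,0,0,0],[-1,0,0,-0.005,0,0,0],[-1,0,0,-0.005,0,0,0],[-1,0,0,-0.01,0,0,0],[-1,0,0,-0.01,0,0,0],[-1,0,0,-0.01,0,0,0],[-1,0,0,-0.01,0,0,0],[-1,0,0,-0.005,0,0,0],[-1,0,0,0,0,0,0]]]'
python3 -m jog '[[[-1,-0.002,0.015,0,0,0,0],[-1,-0.002,0.02,0,0,0,0],[-1,-0.003,0.02,0,0,0,0],[-1,-0.003,0.02,0,0,0,0],[-1,-0.003,0.02,0,0,0,0],[-1,-0.003,0.02,0,0,0,0],[-1,-0.003,0.02,0,0,0,0],[-1,-0.002,0.02,0,0,0,0],[-1,-0.002,0.02,0,0,0,0],[-1,-0.001,0.014,0,0,0,0],[-1,0,0,0,0,0,0],[-1,0,0,0,0,0,0]]]'
python3 -m jog '[[[-1,0,0,0,0,0,0.07],[-1,0,0,0,0,0,0.07],[-1,0,0,0,0,0,0.07],[-1,0,0,0,0,0,0.07],[-1,0,0,0,0,0,0.08],[-1,0,0,0,0,0,0.07],[-1,0,0,0,0,0,0],[-1,0,0,0,0,0,0]]]'
python3 - <<'E'
from station import robot,capture
import cv2
p,d=capture('scene');cv2.imwrite('pics/s3.png',p[:,:,::-1])
E
```

```text
t: 8.12
tool_pos: [0.5768, 0.219, 0.1812]
eef_rot: [-180.0, -0.0, 0.1]
ft_force: [0.8, -0.7, -0.0]
grip_width: 0.0563
grip_force: 15.0
t: 9.62
tool_pos: [0.5529, 0.0302, 0.1807]
eef_rot: [-180.0, -0.0, 0.1]
ft_force: [-0.7, 0.1, -0.8]
grip_width: 0.0557
grip_force: 15.0
t: 10.62
tool_pos: [0.5529, 0.0303, 0.1807]
eef_rot: [-180.0, 0.0, -24.4]
ft_force: [0.4, -1.1, -1.7]
grip_width: 0.0562
grip_force: 15.0
```

View pics/s3.png

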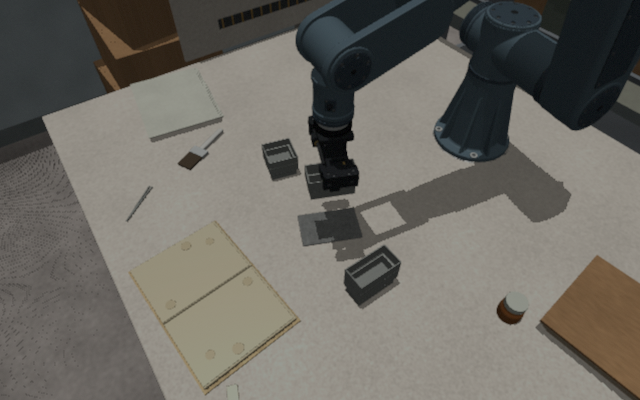

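The tray hangs over the pad, aligned with it, and the other two trays are still standing at (372,275). Now I'll lower it, slowly near the pad.

```bash
python3 -m jog '[[[-1,0,0,0.01,0,0,0],[-1,0,0,0.02,0,0,0],[-1,0,0,0.02,0,0,0],[-1,0,0,0.02,0,0,0],[-1,0,0,0.02,0,0,0],[-1,0,0,0.02,0,0,0],[-1,0,0,0.014,0,0,0],[-1,0,0,0.007,0,0,0],[-1,0,0,0.004,0,0,0],[-1,0,0,0,0,0,0]]]'
python3 -m jog '[[[-1,0,0,0.002,0,0,0],[-1,0,0,0.002,0,0,0],[-1,0,0,0.002,0,0,0],[-1,0,0,0.001,0,0,0],[-1,0,0,0,0,0,0]]]'
```

```text
t: 11.92
tool_pos: [0.5531, 0.0299, 0.0459]
eef_rot: [-180.0, -0.0, -24.5]
ft_force: [-0.7, -0.4, -0.5]
grip_width: 0.0561
grip_force: 15.0
t: 12.55
tool_pos: [0.5528, 0.0299, 0.0389]
eef_rot: [180.0, 0.0, -24.5]
ft_force: [-1.9, 0.1, 2.4]
grip_width: 0.056
grip_force: 15.0
```

The tray is touching the pad. Release gently, then retreat straight up.

```bash
python3 -m jog '[[[0.3,0,0,0,0,0,0],[0.4,0,0,0,0,0,0],[0.5,0,0,0,0,0,0],[0.7,0,0,0,0,0,0],[0.9,0,0,0,0,0,0],[1,0,0,0,0,0,0],[1,0,0,0,0,0,0]]]'
python3 -m jog '[[[1,0,0,-0.01,0,0,0],[1,0,0,-0.02,0,0,0],[1,0,0,-0.03,0,0,0],[1,0,0,-0.04,0,0,0],[1,0,0,-0.04,0,0,0],[1,0,0,-0.04,0,0,0],[1,0,0,0,0,0,0],[1,0,0,0,0,0,0]]]'
python3 - <<'E'
from station import robot,capture,calibration
from geo import *
p,d=capture('scene');cv2.imwrite('pics/s4.png',p[:,:,::-1])
for n,(cx,cy),lo,hi in(('wrist',(.552,.03),.058,.072),('scene',(.552,.03),.056,.074),('scene',(.577,.218),.084,.1)):
    c=calibration(n);p,d=capture(n);W=cloud(d,c['camera_matrix'],c['eye'],c['rotation'])
    m=W[(W[...,2]>lo)&(W[...,2]<hi)&(d>.05)&(np.hypot(W[...,0]-cx,W[...,1]-cy)<.09)]
    print(n,len(m),m[:,2].mean(),cv2.minAreaRect(m[:,:2].astype('f4')))
E
```

```text
t: 13.42
tool_pos: [0.5529, 0.0299, 0.0387]
eef_rot: [180.0, -0.0, -24.5]
ft_force: [0.9, -0.7, -0.1]
grip_width: 0.0881
grip_force: 0.0
t: 14.42
tool_pos: [0.5525, 0.03, 0.2186]
eef_rot: [180.0, 0.0, -24.5]
ft_force: [0.0, -0.0, 0.8]
grip_width: 0.0883
grip_force: 0.0
wrist 1294 0.06352494671804938 ((0.5520005822181702, 0.03018643707036972), (0.05597950145602226, 0.11034895479679108), 65.791748046875)
scene 310 0.06186495601374546 ((0.5546377301216125, 0.02976706065237522), (0.06147238612174988, 0.11019310355186462), 66.24832916259766)
scene 346 0.08982079010411269 ((0.5790570974349976, 0.2184058576822281), (0.11119873821735382, 0.05756783485412598), 0.4030534327030182)
```

View pics/s4.png

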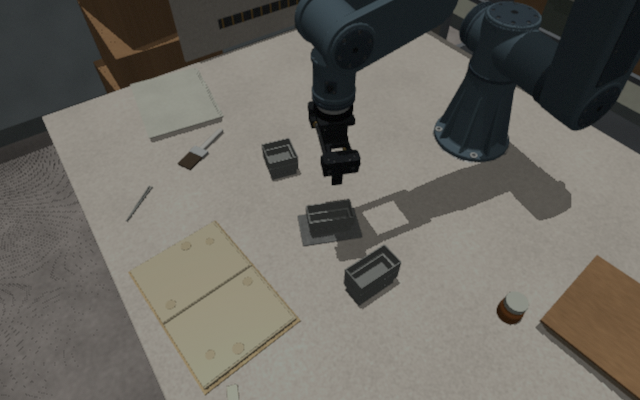

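The tray stands at (330,218), centred on the pad and aligned with it. The other two are nested at (372,275), and the gripper is clear of everything.

```bash
python3 -c "
from station import robot
print(robot.job_done())"
```

```text
the job is handed in; nothing more can be done
None
```

The top tray stands upright and released on the felt pad, centred to within about 3 mm and aligned with its long side by my measurements; the other two trays are still nested where they were, and the job is handed in.

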